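# Load the press plate and set the cover to the gauge

### The job

Take the larger of the two press plates off its sloping rack and lay it flat inside the open document case, its grip tab upward and parallel to the hinge. Then fold the case's stiff cover over it about its hinge, and leave it standing at the same angle as the steel gauge arm beside it. Do not shift the gauge arm, and leave the other plate and everything else on the bench where they are.

Things in the scene. Friction and masses are not known exactly. Their poses are not given: they have to be found in the camera images.
- case: Open document case fixed on a plywood board (x -85 to 85, y -145 to 105, 8 mm thick). Origin on the table under the case's middle; +x to its hinge side, z up. Brown tray 130 (x) x 160 (y) mm, walls 5 mm thick, tops 24 mm above the table, inner floor 12 mm. Hinge line along y at x = 68, z = 26 mm. At its -y end (y = -99 to -103) a grey gauge post and disc, 77 mm high, and the gauge arm beyond.
- case_in (a point): Centre of the case's inner floor (120 x 150 mm inside); axes as the case's.
- hinge_mid (a point): Middle of the hinge line of the cover, on its axis; axes as the case's, the hinge turns about y.
- cover (a joint): Angle of the cover about its hinge (rad): 0 lying closed and level over the tray, pi/2 upright, more when leaning outward, away from the tray (stop at 2.6). The hinge is stiff: the cover stays where it is left; moving its edge takes about 3 N.
- cover_edge (a point): Middle of the cover's free edge. The cover is a brown stiff board, 150 mm along the hinge, 130 mm from hinge to free edge, 5 mm thick. The point's frame turns with the cover: x points from the free edge to the hinge, y along the hinge; with the cover closed the axes are the case's. The point is in the middle of the thickness.
- gauge (a joint): Angle of the gauge arm, measured exactly like the cover's (0 level over the tray, pi/2 upright). The cover must be left at this angle. The arm is set by hand and held by friction.
- gauge_tip (a point): Free end of the gauge arm: a flat steel bar 130 mm long, 14 mm wide, 4 mm thick, turning on the same axis as the cover, 112 mm from the case's middle towards -y (37 mm beyond the cover's end). Frame as for cover_edge: x points from the tip to the pivot.
- plate: The larger press plate, aluminium: a plate 110 (x) x 140 (y) x 6 mm with an upright grip tab in its middle, 12 mm thick (x), 90 mm long (y), its top 46 mm above the plate's underside. Origin at the centre of the underside, z out of the side with the tab. It lies on a rack sloping 35 degrees, so its z leans 35 degrees from vertical. It is the same turned by half a turn.
- plate_small: The smaller press plate, 70 x 100 x 6 mm, with the same tab, on the other rack. Stays there.
- rack_a: Fixed plywood rack under the larger plate: a board 135 x 150 mm sloping up by 35 degrees towards its +x, with a lip at the low edge. Origin on the table under its middle; face 52 mm above the table in the middle, top edge about 91 mm high.
- rack_b: The same rack, under the smaller plate.
- mould_a: Small pink mould block, 75 x 60 x 42 mm, stays. Origin at the centre of its underside.
- mould_b: Larger pink mould block, 90 x 70 x 45 mm, stays. Origin at the centre of its underside.
- tape: Roll of masking tape lying flat, 100 mm across, 24 mm high, stays. Origin under its centre.
- jar: Amber glue jar, 64 mm across, 85 mm high, stays. Origin under its centre.
- bottle: White bottle, 68 mm across, 190 mm high, stays. Origin under its centre.
- creaser_grip (a point): Handle of a spatula 170 mm long that lies on the table, stays.
- brush_cup: Fixed black cup of brushes, 76 mm across, 170 mm high with the brushes. Origin under its centre.
Not all that is in view belongs to the job. What is shaped like the plate but purple is not meant.

How it is judged (in metres and radians):
On the way:
1. the larger plate lies flat inside the case, let go, while the cover is still open (x of plate in the frame of case_in between -0.009 and 0.009 m and y of plate in the frame of case_in between -0.009 and 0.009 m and z of plate in the frame of case_in below 0.004 m and angle between plate's own z axis and vertical below 0.05 rad and value of joint cover above 1.9 rad and contact force between the fingers and plate below 0.1 N), for 0.2 s.
At the end, for the whole second after the job is handed in: The larger plate lies flat inside the case (centre within 9 mm of the tray's middle both ways, underside on the floor within 4 mm, level within 0.05 rad), and the cover stands still over it within 0.10 rad of the gauge arm's angle; the gauge arm's tip is within 12 mm of where it was (x of plate in the frame of case_in between -0.009 and 0.009 m and y of plate in the frame of case_in between -0.009 and 0.009 m and z of plate in the frame of case_in below 0.004 m and angle between plate's own z axis and vertical below 0.05 rad and angle between the x axis of cover_edge and the x axis of gauge_tip, either way round below 0.1 rad and value of joint cover below 1.4 rad and linear speed of plate below 0.02 m/s and velocity of joint cover between -0.05 and 0.05 rad/s and distance of gauge_tip from where it was at the start of the episode below 0.012 m); the robot touches nothing.
It fails at once if the smaller plate, a mould, the tape roll, the jar, the bottle or the spatula is moved more than 30 mm (distance of any of plate_small, mould_a, mould_b, tape, jar, bottle, creaser_grip from where it was at the start of the episode above 0.03 m).
It fails at once if the gauge arm is shifted (its tip by more than 12 mm) (distance of gauge_tip from where it was at the start of the episode above 0.012 m).
It also fails if it takes over 58 s, if anything falls off the work surface, if the arm or the gripper's body presses on something with over 40 N, if the wrist force passes 120 N, or if a joint passes its speed limit or range.

### The arm

A 6-joint arm with a two-finger parallel gripper is mounted at the origin on the work surface. World frame = base frame: x ahead of the robot, y to its left, z up, the work surface at z = 0. Lengths are in mm, angles in rad, forces in N, time in s.
With the tool pointing down it reaches from about 250 to 725 mm from the base axis. Payload 4 kg.
Tool frame: the origin (TCP) lies at the very end of the fingers, on their centre line; the grasp point (between the pads) lies behind it (grasp_offset is the z of the grasp point in the tool frame, in mm); z points along the fingers, y is the line along which they close (so a half turn about z gives the same grasp; the last joint's range is limited). The gripper opens to 85 mm and grips with 20 to 120 N. Pads are 22 mm wide; open, the fingers measure 114 mm over their backs; the gripper's body (76 mm by 85 mm) begins 54 mm behind the grasp point. The pads swing forward as they close: fully open they stand 13 mm farther back than shut.
Start: joints at [1.319, 0.241, 0.005, 1.335, 0, 1.571], TCP at [124.572, 484.233, 231.306] pointing down, gripper open.
Joint ranges: [-2.72, 2.72], [-1.05, 1.87], [-1.09, 1.28], [-1.99, 2.15], [-1.42, 1.44], [-3.14, 3.14]. Speed limits (rad/s): [2.79, 2.79, 3.14, 3.14, 3.14, 3.14].

### API

Orientations are given as a rotation vector (axis times angle).
In Python, from cell import state, read_camera, camera_params, hand_in, grasp_offset gives the robot as it stands.
- The arm moves only by the shell command python3 -m jog 'ROWS' [OPENING] [FORCE]. ROWS is JSON, a list that holds one entry, the list of rows, each a list of 4 numbers: the shift along the tool's x, y, z normalised to -1 to 1, where 1 is 0.3 m, then the turn about the tool's z normalised to -1 to 1, where 1 is pi rad. A call has 1 to 10 rows; each row shifts and turns the commanded pose from where the row before left it, along the tool's axes as they then stand; what a row does not reach is not made up. A row lasts 1/12 s, in which the tool goes at most 41.7 mm and 7.16 degrees, less where a joint would pass 70% of its speed; a pose out of reach is approached as far as the arm can. A call with a number of a shift or a turn outside -1 to 1 is refused whole. A call with a gripper value outside its range is refused whole. OPENING is the opening, from -1 (shut) to 1 (fully open), set as the call begins (- or left out, the last holds). The fingers move at their own pace and stop on an object; FORCE is the grip in N (left out, the last holds). Time passes only in rows, so rows that do not move let the fingers close. It gives the time, the measured TCP pose, the force, the opening and the grip force at its end, in the units of the state.
- state(): the state, without advancing time (a new reading comes with each control period).
- read_camera(name): name is "side" or "top"; returns the picture (400x640x3 uint8, red, green, blue); there is no depth.
- camera_params(name): a dict with "mtx" (3x3 intrinsics, pixels), "T" (4x4, takes a point from camera to world coordinates). Camera axes: x right, y down, z forward; pixel columns grow to the right and rows downward; lengths in mm; the calibration is good to about 2 mm. A picture is of the moment at which its call begins. camera_params takes no time and is no camera call.
- hand_in(): hands the job in; it is judged then, once.
The state is a dict: "time": time; "q": joint angles; "qvel": joint speeds; "joint_efforts": joint torques, N m; "ee_pos": TCP position; "orientation": TCP orientation; "ft_force": force on the tool from outside, world axes, zero at the start; "torque": the same for the moment, N m; "gripper_width": finger opening in mm; "grip_force": force on a finger pad.
Only numpy, scipy, OpenCV 4.12 (cv2) and the standard library are available. Lean on these libraries where they do the work, as an engineer would, in place of code of your own. Each camera call takes 0.05 s, during which the arm holds its last target. There are 200 camera calls.

## Working session

There is one attempt and no reset: what is moved stays moved. The work goes in short steps, Python scripts to look and compute and a shell command to move; the robot and the scene stay as the last step left them, time stands still between calls to the robot, and variables do not carry over. Pictures are saved under pics/ and viewed, at most 10 in all, crops included, and the job is handed in when it is done.

```bash
mkdir -p pics; ls; python3 - <<'E'
from cell import *
import cv2,numpy as np
np.set_printoptions(precision=4,suppress=True)
for n in("top","side"):
    cv2.imwrite(f"pics/{n}0.png",read_camera(n)[:,:,::-1]); p=camera_params(n); print(p["mtx"],p["T"])
print(state(),grasp_offset)
E
```

```text
pics
[[481.4328   0.     316.2129]
 [  0.     481.4328 206.4658]
 [  0.       0.       1.    ]] [[   0.0183   -0.9923    0.1228  380.9767]
 [  -0.9997   -0.0158    0.0211  -18.9313]
 [  -0.019    -0.1231   -0.9922 1253.1435]
 [   0.        0.        0.        1.    ]]
[[439.9838   0.     315.5325]
 [  0.     439.9838 199.38  ]
 [  0.       0.       1.    ]] [[    0.989     -0.0658     0.1325   338.7458]
 [   -0.1476    -0.494      0.8569 -1244.7258]
 [    0.0091    -0.867     -0.4982   778.4221]
 [    0.         0.         0.         1.    ]]
{'time': 0.1, 'q': array([ 1.319 ,  0.2413,  0.0039,  1.3352, -0.    ,  1.5708]), 'qvel': array([-0.0003, -0.0019,  0.0034,  0.0006,  0.0002, -0.0001]), 'joint_efforts': array([ -0.    , -37.3138,  25.301 ,   0.0109,  -0.    ,  -0.    ]), 'ee_pos': array([124.4419, 483.6803, 230.5203]), 'orientation': array([-0.3945, -3.1165,  0.0029]), 'ft_force': array([ 0.4593,  0.223 , -0.1636]), 'torque': array([0.019 , 0.006 , 0.0267]), 'grip_force': 0.0, 'gripper_width': 85.2092265236206} -18.700000000000003
```

View pics/top0.png

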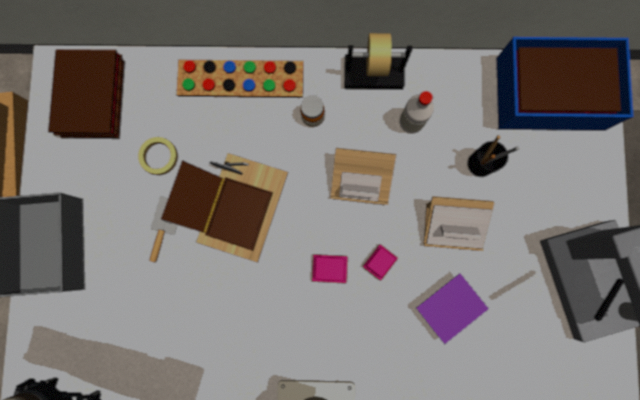

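View pics/side0.png

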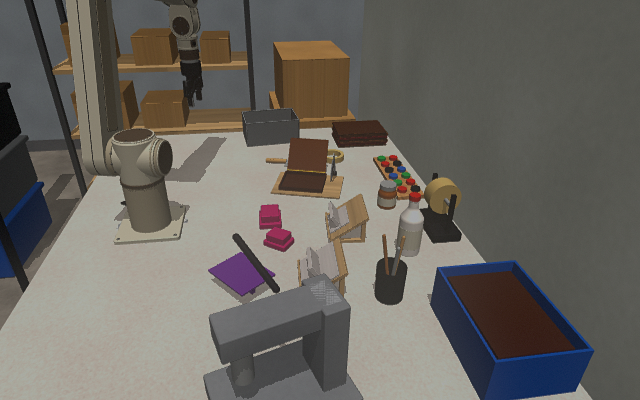

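The top view shows the case at (225,205), with its cover opened to the left. The racks are at (363,176) and (458,223), the purple decoy at (452,308), and the moulds at (330,268) and (381,262). Plate candidates are the plate on the rack at (363,180), the plate on the rack at (458,225), and the purple one at (452,308), which is excluded. I'll check the choice in one close crop.

```bash
python3 - <<'E'
import cv2,numpy as np
t=cv2.imread("pics/top0.png");s=cv2.imread("pics/side0.png")
f=lambda i,x,y,w,h,W,H:cv2.resize(i[y:y+h,x:x+w],(W,H),interpolation=cv2.INTER_CUBIC)
a=f(t,320,130,180,135,400,300);b=f(s,270,185,120,90,400,300);c=f(t,150,140,150,128,400,300);d=f(s,255,125,120,90,400,300)
m=np.vstack([np.hstack([a,b]),np.hstack([c,d])])
m=np.clip(m*1.3,0,255).astype('uint8')
cv2.imwrite("pics/crop0.png",m)
E
```

```text
(no output)
```

View pics/crop0.png

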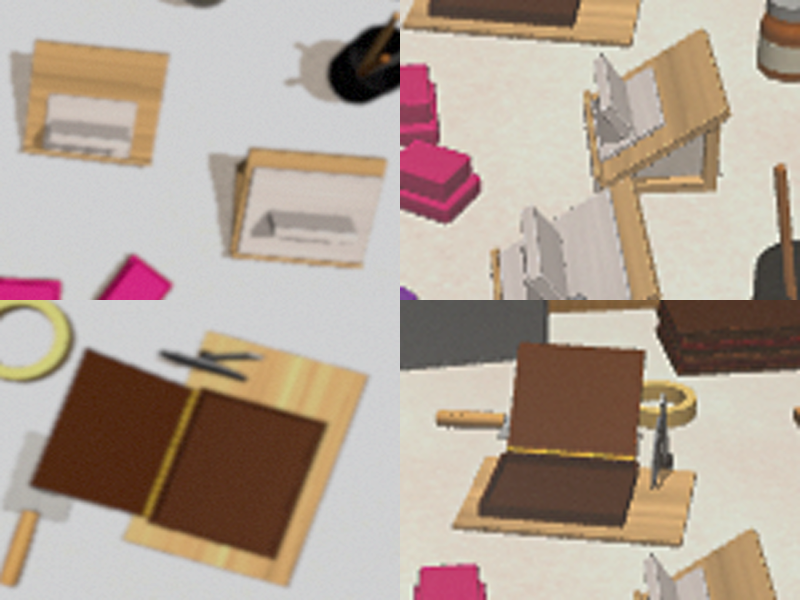

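The crop confirms it: the rack at (458,223) holds the larger plate, which nearly fills the board, while the one at (363,176) is the smaller. Next I'll zoom in on the gauge and measure the plate and case corners.

```bash
python3 - <<'E'
import cv2,numpy as np
t=cv2.imread("pics/top0.png");s=cv2.imread("pics/side0.png")
f=lambda i,x,y,w,h,W,H:cv2.resize(i[y:y+h,x:x+w],(W,H),interpolation=cv2.INTER_CUBIC)
a=f(t,205,145,50,38,400,304);b=f(s,310,145,50,38,400,304)
c=f(t,420,190,80,60,400,296);d=f(s,293,230,64,48,400,296)
m=np.vstack([np.hstack([a,b]),np.hstack([c,d])])
cv2.imwrite("pics/crop1.png",np.clip(m*1.2,0,255).astype('uint8'))
E
```

```text
(no output)
```

View pics/crop1.png

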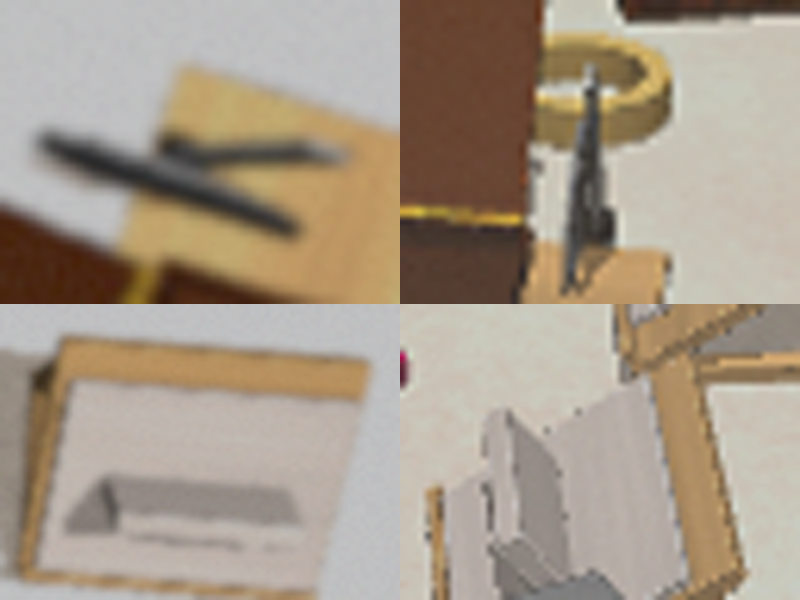

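The disc spans crop px (35,140) to (295,230) in the top view. The gauge arm runs from its pivot at about (165,145) to a bright tip at (350,155), which is image px (248.7,164.4) from the top and (333.8,153.1) from the side. The plate and tab corners are clear.

```bash
cat > h.py <<'E'
from cell import *
import numpy as np,cv2
from scipy.optimize import least_squares
from scipy.spatial.transform import Rotation as R
np.set_printoptions(precision=3,suppress=True)
P={n:camera_params(n) for n in("top","side")}
def proj(n,X):
    Ti=np.linalg.inv(P[n]["T"]);c=np.atleast_2d(X)@Ti[:3,:3].T+Ti[:3,3];p=c@P[n]["mtx"].T;return p[:,:2]/p[:,2:]
def ray(n,uv):
    T=P[n]["T"];d=T[:3,:3]@np.linalg.inv(P[n]["mtx"])@[uv[0],uv[1],1];return T[:3,3],d/np.linalg.norm(d)
def onz(n,uv,z):
    o,d=ray(n,uv);return o+d*(z-o[2])/d[2]
def tri(a,b):
    A=[];B=[]
    for n,uv in(("top",a),("side",b)):
        o,d=ray(n,uv);M=np.eye(3)-np.outer(d,d);A.append(M);B.append(M@o)
    return np.linalg.lstsq(np.vstack(A),np.hstack(B),rcond=None)[0]
E
python3 - <<'E'
from h import *
g=cv2.cvtColor(cv2.imread("pics/top0.png"),cv2.COLOR_BGR2GRAY)
def sub(p):return cv2.cornerSubPix(g,np.array(p,np.float32).reshape(-1,1,2),(3,3),(-1,-1),(3,40,.01)).reshape(-1,2)
b0=[[288,170.7],[227.6,153.7],[258,261.6],[196.1,242.4]];b=sub(b0);print("board px",b)
loc=np.array([[-85,-145],[85,-145],[-85,105],[85,105]],float)
# tray outer corners on -x side, z=24 : crop c (325,423),(275,557)
W=np.array([onz("top",p,8)[:2] for p in b])
a=loc-loc.mean(0);w=W-W.mean(0)
th=np.arctan2((a[:,0]*w[:,1]-a[:,1]*w[:,0]).sum(),(a*w).sum())
Rz=np.array([[np.cos(th),-np.sin(th)],[np.sin(th),np.cos(th)]])
c=W.mean(0)-Rz@loc.mean(0)
print("case",c,th,"res",(loc@Rz.T+c-W))
for p in sub([[271.9,192.5],[253.1,249.7]]):print("tray corner loc",p,Rz.T@(onz("top",p,24)[:2]-c))
tip=tri((248.7,164.4),(333.8,153.1));l=Rz.T@(tip[:2]-c);print("tip",tip,"loc",l,"ang",np.arctan2(tip[2]-26,68-l[0]),"len",np.hypot(tip[2]-26,68-l[0]),"rep",proj("top",tip),proj("side",tip))
# plate
pts=np.array([[55,70,6],[55,-70,6],[6,45,46],[6,-45,46],[6,45,6],[6,-45,6.]])
uv=np.array([[434.4,205.4],[493,209.5],[443.4,233.4],[480.6,235.4],[441.6,224.7],[478,227.3]])
ps=pts[[2,0]];us=np.array([[311.4,247.8],[332.7,242.8]])
def pose(v):return (R.from_euler("z",v[3])*R.from_euler("y",-np.radians(35))).as_matrix()
def f(v):
    M=pose(v);return np.r_[(proj("top",pts@M.T+v[:3])-uv).ravel(),(proj("side",ps@M.T+v[:3])-us).ravel()]
r=least_squares(f,[400,-300,52,0],x_scale=[10,10,10,.1]);print("plate",r.x,"res",r.fun)
M=pose(r.x);print(proj("top",np.array([[-55,70,6],[-55,-70,6]])@M.T+r.x[:3]))
E
```

```text
board px [[288.39  171.647]
 [227.184 152.268]
 [257.766 262.626]
 [194.384 241.452]]
case [512.839 207.548] 1.2700975048687222 res [[-0.076  0.9  ]
 [ 0.376 -0.635]
 [ 0.462  2.043]
 [-0.762 -2.308]]
tray corner loc [272.383 192.029] [-65.77  -79.064]
tray corner loc [252.725 250.587] [-67.011  79.466]
tip [618.178 165.406 142.83 ] loc [  -9.051 -113.094] ang 0.9877647865160055 len 139.95063668078254 rep [[248.82  163.358]] [[333.115 153.224]]
plate [ 486.939 -350.66    42.965   -0.074] res [ 0.363 -0.073 -0.631  0.954  0.53  -1.628  0.75  -0.238 -0.325 -1.152
 -0.414 -0.48  -2.064  0.073 -0.796  0.172]
[[426.988 243.291]
 [482.136 248.332]]
```

```bash
cat >> h.py <<'E'
def rows(target,yaw):
    """shift in tool axes (mm) to target TCP, and turn (deg) so tool y lies along yaw mod pi; turn done about tool z"""
    s=state();M=R.from_rotvec(s["orientation"]).as_matrix();d=M.T@(np.array(target)-s["ee_pos"])
    cy=np.arctan2(M[1,1],M[0,1]);w=-(yaw-cy);w=(w+np.pi/2)%np.pi-np.pi/2
    print("t",s["time"],"q",s["q"],"tcp",s["ee_pos"],"yaw_y",cy,"F",s["ft_force"],"w",s["gripper_width"],"gf",s["grip_force"])
    print("shift units",d/300,"turn units",w/np.pi,"deg",np.degrees(w))
E
python3 - <<'E'
from h import *
v=[486.9,-350.7,43,-.074]
c=np.array([512.6,206.8]);th=1.27;Rz=np.array([[np.cos(th),-np.sin(th)],[np.sin(th),np.cos(th)]])
for A in np.arange(.8,1.25,.05):
    x=68-130*np.cos(A);z=26+130*np.sin(A);X=np.r_[Rz@[x,-112]+c,z];print(A,proj("top",X)[0],proj("side",X)[0])
d=np.array([np.cos(v[3]),np.sin(v[3])])
for off in(-20,):
    t=np.r_[np.array(v[:2])+off*d,180];print(t);rows(t,v[3])
E
```

```text
0.8 [255.826 167.675] [332.139 160.927]
0.8500000000000001 [253.684 166.695] [332.334 159.238]
0.9000000000000001 [251.457 165.7  ] [332.535 157.59 ]
0.9500000000000002 [249.152 164.696] [332.739 155.99 ]
1.0000000000000002 [246.776 163.685] [332.947 154.442]
1.0500000000000003 [244.335 162.67 ] [333.157 152.949]
1.1000000000000003 [241.838 161.654] [333.37  151.517]
1.1500000000000004 [239.291 160.641] [333.584 150.149]
1.2000000000000004 [236.703 159.635] [333.799 148.85 ]
[ 466.955 -349.221  180.   ]
t 0.1 q [ 1.319  0.241  0.004  1.335 -0.     1.571] tcp [124.442 483.68  230.52 ] yaw_y 1.3189985298165177 F [ 0.459  0.223 -0.164] w 85.2092265236206 gf 0.0
shift units [-1.797 -2.404  0.173] turn units 0.4434052034800835 deg 79.81293662641504
```

```bash
python3 -m jog '[[[-0.08,-0.107,0,0],[-0.08,-0.107,0,0],[-0.08,-0.107,0,0],[-0.08,-0.107,0,0],[-0.08,-0.107,0,0],[-0.08,-0.107,0,0],[-0.08,-0.107,0,0],[-0.08,-0.107,0,0],[-0.08,-0.107,0,0],[-0.08,-0.107,0,0]]]' 0.06 25
python3 -m jog '[[[-0.08,-0.107,0,0],[-0.08,-0.107,0,0],[-0.08,-0.107,0,0],[-0.08,-0.107,0,0],[-0.08,-0.107,0,0],[-0.08,-0.107,0,0],[-0.08,-0.107,0,0],[-0.08,-0.107,0,0],[-0.08,-0.107,0,0],[-0.08,-0.107,0,0]]]'
python3 -m jog '[[[0,0,0,0.037],[0,0,0,0.037],[0,0,0,0.037],[0,0,0,0.037],[0,0,0,0.037],[0,0,0,0.037],[0,0,0,0.037],[0,0,0,0.037],[0,0,0,0.037],[0,0,0,0.037]]]'
python3 -m jog '[[[0,0,0,0.037],[0,0,0,0.036],[0,0,0,0],[0,0,0,0]]]'
python3 -c "
from h import *
rows([466.5,-349.2,150],-.074)"
```

```text
time: 0.93
ee_pos: [276.9, 111.7, 231.3]
orientation: [0.393, 3.116, 0.0]
ft_force: [1.1, -0.2, -0.2]
gripper_width: 45.3
grip_force: 0.0
time: 1.77
ee_pos: [429.4, -259.1, 230.8]
orientation: [-0.396, -3.116, -0.001]
ft_force: [0.2, 0.9, 0.3]
gripper_width: 45.2
grip_force: 0.0
time: 2.6
ee_pos: [429.2, -256.9, 230.8]
orientation: [-2.047, -2.382, 0.0]
ft_force: [0.0, -0.1, -0.2]
gripper_width: 45.6
grip_force: 0.0
time: 2.93
ee_pos: [429.2, -257.0, 230.9]
orientation: [-2.297, -2.142, 0.0]
ft_force: [-0.1, 0.5, 0.6]
gripper_width: 45.6
grip_force: 0.0
t 2.9333 q [-0.539  0.242  0.006  1.336  0.     1.101] tcp [ 429.24  -256.958  230.892] yaw_y -0.06986745709122864 F [-0.084  0.523  0.599] w 45.57910595343107 gf 0.0
shift units [-0.298  0.146  0.269] turn units 0.001315429262940623 deg 0.23677726732931212
```

```bash
python3 -m jog '[[[-0.1,0.048,0,0],[-0.1,0.049,0,0],[-0.1,0.049,0,0],[0,0,0.09,0],[0,0,0.09,0],[0,0,0.09,0],[0,0,0.05,0],[0,0,0,0]]]' 
python3 - <<'E'
from h import *
v=[486.9,-350.7,43,-.074];d=np.array([np.cos(v[3]),np.sin(v[3])])
rows(np.r_[np.array(v[:2])-20*d,62],v[3])
t=read_camera("top")[:,:,::-1];s=read_camera("side")[:,:,::-1]
f=lambda i,x,y,w,h,W,H:cv2.resize(i[y:y+h,x:x+w],(W,H),interpolation=cv2.INTER_CUBIC)
cv2.imwrite("pics/a.png",np.hstack([f(t,410,180,100,75,400,300),f(s,270,195,100,75,400,300)]))
E
```

```text
time: 3.6
ee_pos: [464.0, -348.2, 130.5]
orientation: [-2.292, -2.135, 0.003]
ft_force: [-1.2, -0.1, -0.6]
gripper_width: 45.4
grip_force: 0.0
t 3.6 q [-0.644  0.464  0.06   1.176  0.     0.998] tcp [ 463.952 -348.235  130.53 ] yaw_y -0.07058456099237301 F [-1.18  -0.057 -0.572] w 45.44615039122284 gf 0.0
shift units [-0.004  0.012  0.228] turn units 0.0010871680017854567 deg 0.1956902403213822
```

View pics/a.png

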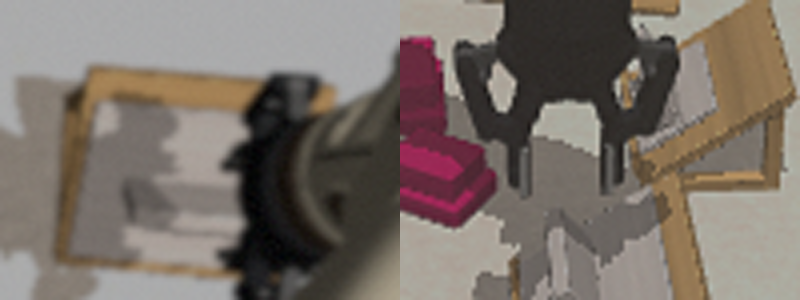

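The side crop shows the fingers at (520,185) and (612,185), straddling the tab's top at (560,215). I'll descend.

```bash
python3 -m jog '[[[0,0.01,0.08,0],[0,0,0.07,0],[0,0,0.04,0],[0,0,0.025,0],[0,0,0.012,0],[0,0,0,0]]]'
python3 -m jog '[[[0,0,0,0],[0,0,0,0],[0,0,0,0],[0,0,0,0],[0,0,0,0],[0,0,0,0]]]' -1 25
```

```text
time: 4.2
ee_pos: [470.1, -350.6, 67.9]
orientation: [2.299, 2.139, 0.0]
ft_force: [-0.8, 0.3, 0.3]
gripper_width: 45.4
grip_force: 0.0
time: 4.7
ee_pos: [466.6, -350.6, 68.9]
orientation: [-2.3, -2.136, 0.007]
ft_force: [-10.2, 0.1, 8.0]
gripper_width: 22.3
grip_force: 22.4
```

```bash
python3 -m jog '[[[0,0,-0.02,0],[0,0,-0.02,0],[0,0,-0.02,0],[0,0,-0.02,0],[0,0,-0.02,0],[0,0,-0.02,0],[0,0,0,0],[0,0,0,0]]]' -1 35
python3 - <<'E'
from h import *
rows([464,-350,62],-.074)
t=read_camera("top")[:,:,::-1];s=read_camera("side")[:,:,::-1]
f=lambda i,x,y,w,h,W,H:cv2.resize(i[y:y+h,x:x+w],(W,H),interpolation=cv2.INTER_CUBIC)
cv2.imwrite("pics/b.png",np.hstack([f(t,410,180,100,75,400,300),f(s,270,195,100,75,400,300)]))
E
```

```text
time: 5.37
ee_pos: [469.9, -350.7, 104.4]
orientation: [2.299, 2.138, -0.001]
ft_force: [-3.0, 0.1, 5.9]
gripper_width: 11.1
grip_force: 40.4
t 5.3667 q [-0.641  0.489  0.028  1.108 -0.001  1.003] tcp [ 469.906 -350.748  104.408] yaw_y -0.07272744585732398 F [-3.003  0.134  5.941] w 11.14193177820954 gf 40.43759202279034
shift units [ 0.001 -0.02   0.141] turn units 0.0004050665643178796 deg 0.07291198157721833
```

View pics/b.png

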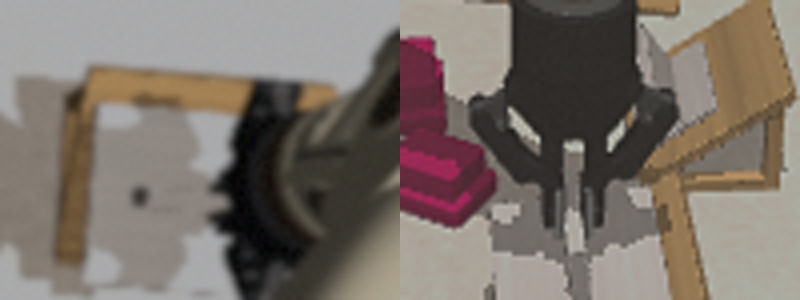

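The tab is upright between the pads (11 mm opening) and the plate is level. I'll lift it with a firmer grip.

```bash
python3 -m jog '[[[0,0,-0.03,0],[0,0,-0.06,0],[0,0,-0.08,0],[0,0,-0.08,0],[0,0,-0.08,0],[0,0,-0.08,0],[0,0,-0.03,0],[0,0,0,0],[0,0,0,0]]]' -1 80
python3 - <<'E'
from h import *
rows([512.6,206.8,230],1.27)
t=read_camera("top")[:,:,::-1];s=read_camera("side")[:,:,::-1]
cv2.imwrite("pics/c.png",s[100:300,200:440].repeat(3,0).repeat(3,1))
E
```

```text
time: 6.22
ee_pos: [469.6, -350.0, 234.1]
orientation: [-2.3, -2.139, 0.0]
ft_force: [-0.1, 1.3, -4.6]
gripper_width: 9.5
grip_force: 78.5
t 6.2167 q [-0.641  0.414  0.256  1.415  0.     1.003] tcp [ 469.6   -350.037  234.097] yaw_y -0.0724492948864762 F [-0.144  1.284 -4.65 ] w 9.534155401214365 gf 78.51771729066968
shift units [1.862 0.009 0.015] turn units -0.42731488226282427 deg -76.91667880730837
```

View pics/c.png

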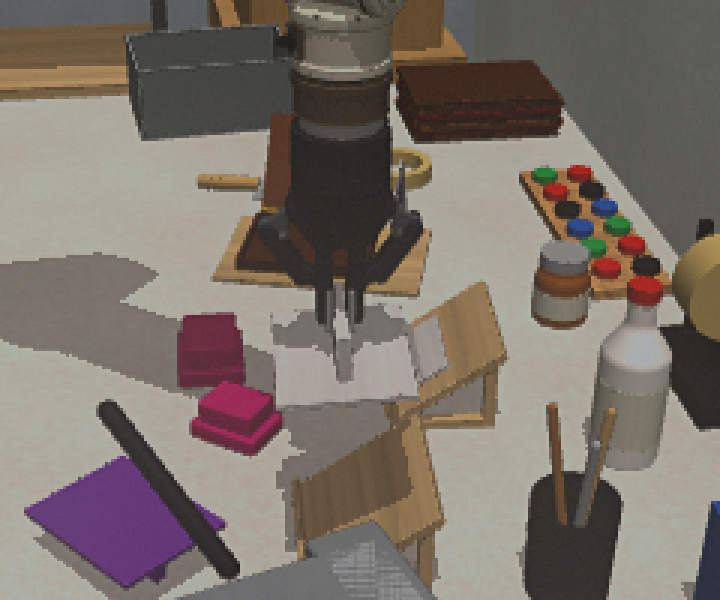

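The plate is held level. I'll carry it over the case, turn it and measure it there.

```bash
python3 -m jog '[[[0.06,0,0,0],[0.12,0,0,0],[0.13,0,0,0],[0.13,0,0,0],[0.13,0,0,0],[0.13,0,0,0],[0.13,0,0,0],[0.13,0,0,0],[0.13,0,0,0],[0.13,0,0,0]]]' -1 80
python3 -m jog '[[[0.13,0,0,0],[0.13,0,0,0],[0.13,0,0,0],[0.12,0,0,0],[0.08,0,0,0],[0.05,0,0,0],[0,0,0,-0.035],[0,0,0,-0.036],[0,0,0,-0.036],[0,0,0,-0.036]]]'
python3 -m jog '[[[0,0,0,-0.036],[0,0,0,-0.036],[0,0,0,-0.036],[0,0,0,-0.036],[0,0,0,-0.036],[0,0,0,-0.036],[0,0,0,-0.036],[0,0,0,-0.032],[0,0,0,0],[0,0,0,0]]]'
python3 - <<'E'
from h import *
rows([512.6,206.8,150],1.27)
t=read_camera("top")[:,:,::-1];s=read_camera("side")[:,:,::-1]
f=lambda i,x,y,w,h,W,H:cv2.resize(i[y:y+h,x:x+w],(W,H),interpolation=cv2.INTER_CUBIC)
cv2.imwrite("pics/d.png",np.hstack([f(t,150,130,160,160,400,400),f(s,240,80,130,130,400,400)]))
E
```

```text
time: 7.15
ee_pos: [494.9, 16.6, 233.4]
orientation: [-2.299, -2.137, 0.004]
ft_force: [0.0, -0.7, -3.7]
gripper_width: 9.6
grip_force: 78.4
time: 7.98
ee_pos: [509.4, 205.5, 233.5]
orientation: [-1.759, -2.601, 0.005]
ft_force: [0.5, -0.3, -3.6]
gripper_width: 10.1
grip_force: 78.5
time: 8.82
ee_pos: [509.8, 205.4, 234.1]
orientation: [-0.478, -3.103, 0.002]
ft_force: [-0.3, 0.0, -4.6]
gripper_width: 9.5
grip_force: 78.5
t 8.8167 q [ 0.383  0.341  0.149  1.381 -0.     0.689] tcp [509.761 205.42  234.092] yaw_y 1.265260523003724 F [-0.302  0.025 -4.567] w 9.533745663698458 gf 78.48143521696329
shift units [-0.008  0.008  0.28 ] turn units -0.0015086223832553338 deg -0.2715520289859601
```

View pics/d.png

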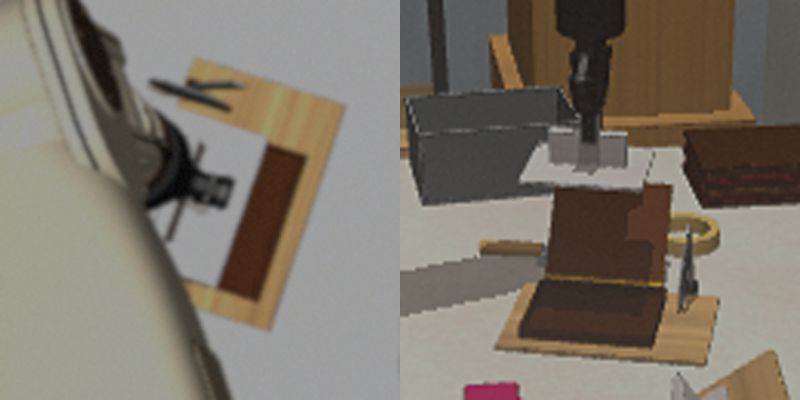

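The top crop shows the plate's right edge from (268,138) to (215,290). The side crop shows the tab top from (548,130) to (628,130) and the near plate corners at (520,180) and (648,187).

```bash
python3 - <<'E'
from h import *
ps=np.array([[-55,70,0],[-55,-70,0],[55,-70,6],[-6,45,46],[-6,-45,46.]]);us=np.array([[279,138.5],[320.6,140.8],[323.5,128.7],[288.1,122.2],[314.1,122.2]])
pt=np.array([[-55,-70,6],[-55,70,6.]]);ut=np.array([[257.2,185.2],[236,246]])
def f(v):
    M=R.from_euler("z",v[3]).as_matrix();return np.r_[(proj("side",ps@M.T+v[:3])-us).ravel(),(proj("top",pt@M.T+v[:3])-ut).ravel()]
r=least_squares(f,[510,205,210,1.27],x_scale=[10,10,10,.1]);print(r.x,r.fun)
s=state();M=R.from_euler("z",1.268).as_matrix()
print("plate minus tcp, case axes",M.T@(r.x[:3]-s["ee_pos"]))
M=R.from_euler("z",1.27).as_matrix();print("plate rel case, case axes",M.T@(r.x[:3]-[512.6,206.8,12]))
E
```

```text
[508.539 206.883 204.076   1.26 ] [-1.092  0.049 -2.535  0.613 -0.638 -0.353 -0.319 -0.767 -0.806  0.909
  0.447 -1.464 -0.052 -1.941]
plate minus tcp, case axes [  0.681   1.649 -30.463]
plate rel case, case axes [ -1.124   3.903 192.076]
```

```bash
python3 -m jog '[[[-0.011,0.006,0.06,-0.0015],[0,0,0.1,0],[0,0,0.1,0],[0,0,0.1,0],[0,0,0.09,0],[0,0,0.06,0],[0,0,0.03,0],[0,0,0,0],[0,0,0,0],[0,0,0,0]]]' -1 80
python3 - <<'E'
from h import *
rows([512.6,206.8,42],1.27)
t=read_camera("top")[:,:,::-1];s=read_camera("side")[:,:,::-1]
f=lambda i,x,y,w,h,W,H:cv2.resize(i[y:y+h,x:x+w],(W,H),interpolation=cv2.INTER_CUBIC)
cv2.imwrite("pics/e.png",np.hstack([f(t,190,150,100,100,400,400),f(s,265,130,80,80,400,400)]))
E
```

```text
time: 9.75
ee_pos: [515.3, 207.5, 74.9]
orientation: [0.466, 3.104, 0.002]
ft_force: [0.1, 0.1, -3.7]
gripper_width: 9.8
grip_force: 78.5
t 9.75 q [ 0.383  0.461 -0.104  1.003 -0.     0.681] tcp [515.268 207.504  74.853] yaw_y 1.2729864671939533 F [ 0.094  0.13  -3.654] w 9.80621522793089 gf 78.50079456344247
shift units [ 0.008 -0.005  0.109] turn units 0.0009506220325988789 deg 0.17111196586779823
```

View pics/e.png

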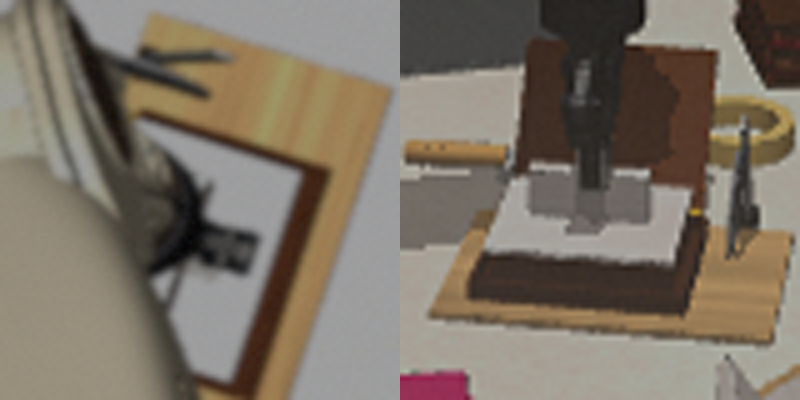

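The top crop shows the plate's upper-right corner at (302,168). The gap to the tray's right wall is even along its length.

```bash
python3 - <<'E'
from h import *
M=R.from_euler("z",1.27).as_matrix()
for uv,n in(((265.5,192.2),"corner -55,-70"),((249.3,246),"right edge bottom, x -55"),((226,178.5),"top edge y -70")):
    print(n,(M.T@(onz("top",uv,50.4)-[512.6,206.8,0]))[:2])
# plate/wood mask : top edge & right edge by grey mask
t=read_camera("top").astype(int);m=((t.max(2)-t.min(2))<22)&(t.min(2)>120)
for v in(196,202,210,218,226,234):
    us=[u for u in range(235,275) if m[v,u]]
    print(v,us[-1] if us else None,(M.T@(onz("top",(us[-1]+.5,v),50.4)-[512.6,206.8,0]))[:2] if us else "")
for u in(232,238,244,250,256,262):
    vs=[v for v in range(165,215) if m[v,u]]
    print(u,vs[:1],(M.T@(onz("top",(u,vs[0]-.5),50.4)-[512.6,206.8,0]))[:2] if vs else "")
E
```

```text
corner -55,-70 [-52.595 -70.271]
right edge bottom, x -55 [-58.37   70.911]
top edge y -70 [ 54.675 -72.286]
196 263 [-50.945 -59.501]
202 261 [-51.134 -43.448]
210 258 [-50.583 -21.855]
218 274 [-95.546 -15.286]
226 274 [-102.078    3.797]
234 274 [-108.584   22.803]
232 [183] [ 36.655 -67.313]
238 [185] [ 20.394 -67.206]
244 [187] [  4.158 -67.1  ]
250 [189] [-12.053 -66.994]
256 [191] [-28.24  -66.888]
262 [192] [-43.565 -69.204]
```

```bash
python3 -m jog '[[[0,-0.005,0.02,0],[0,0,0.02,0],[0,0,0.015,0],[0,0,0.015,0],[0,0,0.01,0],[0,0,0,0],[0,0,0,0],[0,0,0,0]]]' -1 80
python3 -c "
from h import *
rows([512.6,206.8,42],1.27)"
```

```text
time: 10.57
ee_pos: [513.5, 205.6, 49.2]
orientation: [0.465, 3.107, 0.0]
ft_force: [0.4, 0.1, -4.0]
gripper_width: 10.0
grip_force: 78.4
t 10.5667 q [ 0.381  0.487 -0.138  0.946 -0.     0.678] tcp [513.509 205.586  49.232] yaw_y 1.2734836815096968 F [ 0.432  0.07  -4.012] w 9.975035395770462 gf 78.417227268219
shift units [0.004 0.003 0.024] turn units 0.001108890264852165 deg 0.19960024767338966
```

```bash
python3 -m jog '[[[0,0,0.008,0],[0,0,0.006,0],[0,0,0,0],[0,0,0,0]]]' -1 40
python3 -m jog '[[[0,0,0.006,0],[0,0,0.006,0],[0,0,0,0],[0,0,0,0]]]'
```

```text
time: 10.9
ee_pos: [514.4, 206.7, 46.1]
orientation: [0.464, 3.105, 0.004]
ft_force: [-0.5, 3.7, 3.2]
gripper_width: 9.8
grip_force: 79.9
time: 11.23
ee_pos: [514.7, 207.5, 44.6]
orientation: [0.463, 3.104, 0.008]
ft_force: [-4.7, 5.0, 15.3]
gripper_width: 9.8
grip_force: 82.4
```

```bash
python3 -m jog '[[[0,0,0,0],[0,0,0,0],[0,0,0,0],[0,0,0,0],[0,0,0,0],[0,0,0,0]]]' 0.2
python3 -m jog '[[[0,0,-0.06,0],[0,0,-0.1,0],[0,0,-0.12,0],[0,0,-0.12,0],[0,0,-0.12,0],[0,0,-0.12,0],[0,0,-0.12,0],[0,0,-0.1,0],[0,0,0,0],[0,0,0,0]]]'
python3 -c "
from h import *
rows([512.6,206.8,42],1.27)"
```

```text
time: 11.73
ee_pos: [513.2, 205.2, 40.9]
orientation: [-0.466, -3.106, 0.001]
ft_force: [-0.5, 0.1, 0.8]
gripper_width: 51.3
grip_force: 0.0
time: 12.57
ee_pos: [514.5, 205.9, 301.5]
orientation: [0.465, 3.103, 0.004]
ft_force: [0.1, -0.4, -0.9]
gripper_width: 51.1
grip_force: 0.0
t 12.5667 q [ 0.381  0.332  0.31   1.544 -0.     0.678] tcp [514.53  205.855 301.517] yaw_y 1.2732887664263255 F [ 0.096 -0.387 -0.872] w 51.13452874024412 gf 0.0
shift units [ 0.01  -0.001  0.865] turn units 0.0010468468668487336 deg 0.18843243603277202
```

The plate is released. Next I'll estimate the starting cover angle from the first pictures' free-edge corners and plan the push from the hinge side.

```bash
python3 - <<'E'
from h import *
M=R.from_euler("z",1.27).as_matrix();c=np.array([512.6,206.8,0])
for A in np.arange(1.9,2.61,.1):
    X=[M@[68-130*np.cos(A),y,26+130*np.sin(A)]+c for y in(-75,75)]
    print(round(A,2),proj("top",np.array(X)).ravel(),proj("side",np.array(X)).ravel())
print("observed top (182.6,161.3),(161.3,219.8); side(~327.3,140),(290.5,138.5)")
rows(M@[190,15,0]+c+[0,0,220],1.27)
E
```

```text
1.9 [195.665 162.625 173.537 223.082] [326.842 138.473 287.987 135.89 ]
2.0 [191.427 161.505 169.344 221.652] [327.226 138.474 288.658 135.911]
2.1 [187.585 160.574 165.574 220.355] [327.579 138.816 289.297 136.268]
2.2 [184.179 159.84  162.268 219.206] [327.898 139.486 289.899 136.95 ]
2.3 [181.245 159.308 159.458 218.216] [328.181 140.472 290.458 137.943]
2.4 [178.809 158.981 157.167 217.394] [328.426 141.756 290.97  139.231]
2.5 [176.886 158.857 155.41  216.745] [328.632 143.32  291.431 140.796]
2.6 [175.487 158.932 154.195 216.274] [328.798 145.145 291.838 142.617]
observed top (182.6,161.3),(161.3,219.8); side(~327.3,140),(290.5,138.5)
t 12.5667 q [ 0.381  0.332  0.31   1.544 -0.     0.678] tcp [514.53  205.855 301.517] yaw_y 1.2732887664263255 F [ 0.096 -0.387 -0.872] w 51.13452874024412 gf 0.0
shift units [0.056 0.634 0.273] turn units 0.0010468468668487336 deg 0.18843243603277202
```

Cover angle is about 2.25 rad, with the edge at case x≈150, z≈127. I'll shut the fingers and go behind the cover.

```bash
python3 -m jog '[[[0.01,0.1,0,0],[0.01,0.13,0,0],[0.01,0.13,0,0],[0.01,0.13,0,0],[0.01,0.12,0,0],[0,0.024,0,0],[0,0,0.1,0],[0,0,0.12,0],[0,0,0.12,0],[0,0,0.1,0]]]' -1 40
python3 -m jog '[[[0,0,0.1,0],[0,0,0.08,0],[0,0,0,0],[0,0,0,0]]]'
cat >> h.py <<'E'
def loc():
    s=state();M=R.from_euler("z",1.27).as_matrix();print("t",s["time"],"case-frame tcp",M.T@(s["ee_pos"]-[512.6,206.8,0]),"F case",M.T@s["ft_force"],"w",s["gripper_width"],"q",s["q"])
E
python3 -c "
from h import *
loc()"
```

```text
time: 13.4
ee_pos: [552.9, 390.7, 161.9]
orientation: [-0.464, -3.103, 0.007]
ft_force: [0.1, 0.6, 0.0]
gripper_width: -0.0
grip_force: 0.0
time: 13.73
ee_pos: [552.8, 390.2, 109.8]
orientation: [-0.465, -3.102, 0.008]
ft_force: [-0.1, -0.1, 0.9]
gripper_width: 0.2
grip_force: 0.0
t 13.7333 case-frame tcp [187.106  16.001 109.844] F case [-0.127  0.051  0.907] w 0.15157886191897962 q [ 0.615  0.667  0.352  1.264 -0.     0.912]
```

```bash
python3 -m jog '[[[0,-0.04,0,0],[0,-0.04,0,0],[0,-0.04,-0.02,0],[0,-0.04,-0.02,0],[0,-0.04,-0.02,0],[0,0,0,0]]]'; python3 -c "
from h import *
loc()"
python3 -m jog '[[[0,-0.04,-0.01,0],[0,-0.04,-0.01,0],[0,-0.04,-0.01,0],[0,-0.03,0,0],[0,0,0,0]]]'; python3 -c "
from h import *
loc()"
```

```text
time: 14.23
ee_pos: [538.5, 334.3, 135.9]
orientation: [0.466, 3.102, 0.007]
ft_force: [0.9, 1.6, 2.2]
gripper_width: -0.0
grip_force: 0.9
t 14.2333 case-frame tcp [129.442  12.997 135.916] F case [ 1.811 -0.428  2.196] w -0.029727709343368856 q [0.555 0.552 0.22  1.233 0.    0.854]
time: 14.65
ee_pos: [523.4, 289.1, 140.5]
orientation: [-0.468, -3.106, 0.003]
ft_force: [-0.1, -0.2, -0.2]
gripper_width: 0.1
grip_force: 0.0
t 14.65 case-frame tcp [ 81.767  14.04  140.541] F case [-0.218  0.059 -0.193] w 0.06740306977363902 q [ 0.505  0.485  0.121  1.209 -0.001  0.804]
```

```bash
python3 -m jog '[[[0,-0.02,0,0],[0,-0.02,0,0],[0,-0.02,0,0]]]'; python3 -c "
from h import *
loc()"
python3 -m jog '[[[0,-0.02,0,0],[0,-0.02,0,0]]]'; python3 -c "
from h import *
loc()
s=read_camera('side').astype(int)
# brown mask rows extent in cover columns
m=(s[...,0]>s[...,2]+25)&(s[...,0]<140)&(s[...,0]>35)
for u in (283,288,293,298,303,320,324,327):
    v=np.where(m[110:200,u])[0]+110
    print(u,v.tolist()[:1],v.tolist()[-1:],len(v))
"
```

```text
time: 14.9
ee_pos: [518.3, 273.8, 139.6]
orientation: [-0.465, -3.106, 0.001]
ft_force: [1.6, 2.3, -1.0]
gripper_width: -0.0
grip_force: 1.0
t 14.9 case-frame tcp [ 65.695  14.372 139.611] F case [ 2.68  -0.893 -0.967] w -0.010265725258890915 q [0.486 0.463 0.083 1.192 0.    0.783]
time: 15.07
ee_pos: [514.7, 262.2, 139.8]
orientation: [-0.465, -3.106, 0.001]
ft_force: [0.2, 1.4, -0.4]
gripper_width: 0.0
grip_force: 0.9
t 15.0667 case-frame tcp [ 53.534  14.441 139.801] F case [ 1.426  0.242 -0.388] w 0.049101672095164764 q [0.471 0.446 0.057 1.183 0.    0.768]
283 [159] [194] 9
288 [143] [194] 6
293 [143] [195] 4
298 [191] [195] 2
303 [187] [195] 3
320 [110] [197] 23
324 [110] [197] 25
327 [110] [197] 26
```

```bash
python3 -m jog '[[[0,-0.02,0.01,0],[0,-0.02,0.01,0],[0,-0.02,0.01,0],[0,-0.01,0.004,0],[0,0,0,0],[0,0,0,0],[0,0,0,0]]]'; python3 -c "
from h import *
loc()"
python3 -m jog '[[[0,0.08,-0.02,0],[0,0.12,-0.04,0],[0,0.12,-0.06,0],[0,0.12,-0.06,0],[0,0.12,-0.06,0],[0,0.1,-0.05,0],[0,0,0,0],[0,0,0,0]]]'
python3 - <<'E'
from h import *
loc()
t=read_camera("top")[:,:,::-1];s=read_camera("side")[:,:,::-1]
cv2.imwrite("pics/ft.png",t);cv2.imwrite("pics/fs.png",s)
f=lambda i,x,y,w,h,W,H:cv2.resize(i[y:y+h,x:x+w],(W,H),interpolation=cv2.INTER_CUBIC)
cv2.imwrite("pics/f.png",np.clip(1.4*np.hstack([f(t,190,145,100,120,400,480),f(s,260,120,90,108,400,480)]),0,255))
E
```

```text
time: 15.7
ee_pos: [508.7, 242.3, 129.8]
orientation: [-0.466, -3.106, 0.001]
ft_force: [0.0, 1.2, 0.1]
gripper_width: -0.2
grip_force: 0.0
t 15.7 case-frame tcp [ 32.742  14.24  129.845] F case [1.109 0.307 0.084] w -0.21609810399834892 q [ 0.445  0.427  0.     1.145 -0.     0.742]
time: 16.37
ee_pos: [567.3, 434.2, 216.4]
orientation: [0.461, 3.107, 0.0]
ft_force: [-0.1, -0.8, -0.4]
gripper_width: -0.1
grip_force: 0.0
t 16.3667 case-frame tcp [233.398  15.178 216.432] F case [-0.831 -0.164 -0.362] w -0.08601451358491054 q [ 0.653  0.713  0.712  1.569 -0.     0.948][ WARN:0@5.400] global loadsave.cpp:1063 imwrite_ Unsupported depth image for selected encoder is fallbacked to CV_8U.
```

View pics/f.png

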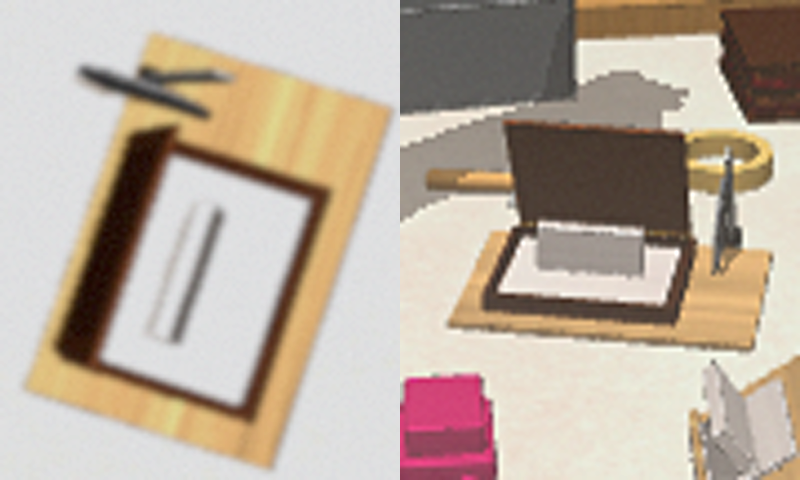

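The plate lies inside the tray, with its tab parallel to the hinge. The cover's free-edge corners are at top px (234.5,176.3) and (215,235.5), and side px (283.6,147.5) and (325.3,149.7). Next I'll refine both angles the same way.

```bash
python3 - <<'E'
from h import *
M=R.from_euler("z",1.27).as_matrix();c=np.array([512.6,206.8,0])
def pt(A,y,n=0):return M@[68-130*np.cos(A)+n*np.sin(A),y,26+130*np.sin(A)+n*np.cos(A)]+c
for A in np.arange(.85,1.36,.05):
    print(round(A,2),"top",proj("top",[pt(A,-75),pt(A,75)]).ravel(),"side",proj("side",[pt(A,75),pt(A,-75)]).ravel(),"arm",proj("top",pt(A,-112))[0],proj("side",pt(A,-112))[0])
def fit(obs):
    f=lambda A:np.concatenate([(proj(n,pt(A[0],y))[0]-uv) for n,y,uv in obs])
    r=least_squares(f,[1.]);return r.x,r.fun
print("cover",fit([("top",-75,(234.5,176.3)),("top",75,(215,235.5)),("side",75,(283.6,147.5)),("side",-75,(325.3,149.7))]))
for n in("top","side"):
    pass
print("cover top only",fit([("top",-75,(234.5,176.3)),("top",75,(215,235.5))]),"side only",fit([("side",75,(283.6,147.5)),("side",-75,(325.3,149.7))]))
print("arm top",fit([("top",-112,(248.7,164.5))]),"side",fit([("side",-112,(333.8,153.5))]))
# edge columns profiles
t=cv2.imread("pics/ft.png");s=cv2.imread("pics/fs.png")
print("arm top rows"); print(t[160:168,238:254].sum(2)//3)
print("arm side"); print(s[148:160,329:339].sum(2)//3)
print("cover top edge cols at v=205"); print(t[205,200:240].tolist())
E
```

```text
0.85 top [248.597 181.173 227.598 240.946] side [280.853 155.509 322.024 158.491] arm [253.684 166.695] [332.334 159.238]
0.9 top [246.345 180.224 225.242 240.187] side [281.121 153.892 322.238 156.85 ] arm [251.457 165.7  ] [332.535 157.59 ]
0.95 top [244.016 179.262 222.811 239.402] side [281.403 152.322 322.458 155.256] arm [249.152 164.696] [332.739 155.99 ]
1.0 top [241.616 178.289 220.312 238.593] side [281.698 150.803 322.683 153.713] arm [246.776 163.685] [332.947 154.442]
1.05 top [239.153 177.31  217.755 237.762] side [282.004 149.34  322.913 152.227] arm [244.335 162.67 ] [333.157 152.949]
1.1 top [236.634 176.326 215.145 236.912] side [282.321 147.936 323.147 150.8  ] arm [241.838 161.654] [333.37  151.517]
1.15 top [234.067 175.341 212.493 236.046] side [282.647 146.597 323.384 149.438] arm [239.291 160.641] [333.584 150.149]
1.2 top [231.46  174.359 209.805 235.167] side [282.983 145.325 323.624 148.144] arm [236.703 159.635] [333.799 148.85 ]
1.25 top [228.821 173.383 207.091 234.276] side [283.325 144.123 323.865 146.921] arm [234.083 158.638] [334.014 147.621]
1.3 to
[... 1605 characters left out ...]
8  89  90  94  69  54  91  89  89  88]]
cover top edge cols at v=205
[[159, 159, 157], [160, 159, 159], [159, 160, 159], [161, 160, 158], [160, 159, 159], [161, 161, 159], [161, 159, 157], [154, 155, 156], [140, 148, 154], [113, 139, 154], [92, 133, 154], [76, 119, 140], [50, 86, 107], [23, 51, 67], [5, 24, 37], [10, 12, 27], [4, 15, 27], [0, 9, 23], [0, 5, 20], [5, 7, 25], [8, 11, 26], [12, 19, 39], [16, 28, 51], [34, 45, 72], [72, 79, 97], [117, 117, 125], [149, 149, 150], [161, 160, 159], [160, 159, 159], [160, 159, 159], [160, 158, 157], [159, 159, 158], [158, 157, 158], [150, 150, 151], [135, 139, 140], [134, 137, 139], [146, 146, 147], [158, 156, 157], [160, 160, 160], [153, 153, 152]]
```

The arm bar is 14 mm wide in its plane of turning. Allowing for that, both views put it at about 1.0 rad, with the cover at about 1.13. A further 0.13 rad is needed: end the tip at case (19.6, 123).

```bash
python3 -m jog '[[[0,-0.09,0.05,0],[0,-0.1,0.052,0],[0,-0.1,0.052,0],[0,-0.1,0.052,0],[0,-0.1,0.052,0],[0,-0.08,0.05,0],[0,0,0,0],[0,0,0,0]]]'; python3 -c "
from h import *
loc()"
```

```text
time: 17.13
ee_pos: [514.5, 264.9, 123.6]
orientation: [-0.47, -3.102, 0.004]
ft_force: [1.2, 1.2, 0.2]
gripper_width: -0.1
grip_force: 0.0
t 17.1333 case-frame tcp [ 56.072  15.375 123.6  ] F case [ 1.509 -0.738  0.202] w -0.09872569373042651 q [ 0.475  0.463  0.04   1.152 -0.     0.776]
```

```bash
python3 -m jog '[[[0,-0.05,0,0],[0,-0.03,0,0],[0,-0.02,0,0],[0,-0.012,0,0],[0,-0.01,0,0],[0,0,0,0],[0,0,0,0],[0,0,0,0]]]'; python3 -c "
from h import *
loc()"
```

```text
time: 17.8
ee_pos: [506.6, 233.8, 125.1]
orientation: [0.465, 3.106, -0.0]
ft_force: [0.1, 0.4, 2.0]
gripper_width: 0.3
grip_force: 0.7
t 17.8 case-frame tcp [ 23.966  13.722 125.065] F case [0.404 0.07  1.955] w 0.2553154284808567 q [ 0.433  0.42  -0.025  1.125 -0.     0.73 ]
```

```bash
python3 -m jog '[[[0,-0.008,0.004,0],[0,-0.007,0.003,0],[0,0,0,0],[0,0,0,0],[0,0,0,0]]]'; python3 -c "
from h import *
loc()"
python3 -m jog '[[[0,0.06,-0.02,0],[0,0.12,-0.04,0],[0,0.12,-0.06,0],[0,0.12,-0.06,0],[0,0.12,-0.06,0],[0,0.12,-0.05,0],[0,0,0,0],[0,0,0,0]]]'
python3 - <<'E'
from h import *
loc()
t=read_camera("top")[:,:,::-1];s=read_camera("side")[:,:,::-1]
cv2.imwrite("pics/gt.png",t);cv2.imwrite("pics/gs.png",s)
# free-edge position relative to previous: cover top view dark->plate transition, rows; side: cover top edge per column
T0=cv2.imread("pics/ft.png").astype(int).sum(2)/3;S0=cv2.imread("pics/fs.png").astype(int).sum(2)/3
T1=t.astype(int).sum(2)/3;S1=s.astype(int).sum(2)/3
def cross(p,th):  # first subpixel upward crossing
    i=[k for k in range(len(p)-1) if p[k]<th<=p[k+1]][0];return i+(th-p[i])/(p[i+1]-p[i])
for v in(195,205,215,225):
    c=int(round(225-(v-205)*.34))-10
    print(v,[round(c+cross(I[v,c:c+30],80),1) for I in(T0,T1)])
for u in(292,300,308,316):
    print(u,[[int(x) for x in I[143:158,u]] for I in(S0,S1)])
E
```

```text
time: 18.22
ee_pos: [504.8, 229.0, 122.5]
orientation: [-0.465, -3.107, 0.001]
ft_force: [0.6, 0.1, -0.6]
gripper_width: -0.2
grip_force: 0.4
t 18.2167 case-frame tcp [ 18.916  14.017 122.467] F case [ 0.303 -0.53  -0.592] w -0.21717028337783473 q [ 0.426  0.416 -0.038  1.117 -0.     0.723]
time: 18.88
ee_pos: [563.1, 420.6, 208.7]
orientation: [0.461, 3.107, -0.001]
ft_force: [0.1, -0.7, -0.8]
gripper_width: -0.3
grip_force: 0.0
t 18.8833 case-frame tcp [219.163  15.099 208.712] F case [-0.609 -0.269 -0.834] w -0.2556904114348893 q [ 0.642  0.684  0.639  1.526 -0.     0.936]
195 [np.float64(227.4), np.float64(234.4)]
205 [np.float64(223.9), np.float64(231.0)]
215 [np.float64(220.4), np.float64(227.4)]
225 [np.float64(216.9), np.float64(224.0)]
292 [[107, 104, 104, 102, 72, 48, 41, 41, 44, 41, 42, 43, 44, 44, 44], [109, 104, 101, 102, 104, 103, 105, 106, 66, 38, 42, 44, 43, 43, 42]]
300 [[104, 105, 105, 104, 104, 71, 38, 41, 41, 44, 43, 44, 43, 43, 43], [105, 104, 104, 104, 104, 104, 105, 105, 76, 51, 42, 41, 45, 42, 44]]
308 [[104, 105, 106, 105, 104, 90, 50, 40, 42, 45, 42, 43, 43, 43, 44], [103, 105, 104, 104, 102, 105, 107, 108, 107, 77, 37, 42, 43, 44, 46]]
316 [[105, 105, 103, 105, 107, 106, 76, 37, 42, 41, 42, 44, 43, 43, 42], [103, 104, 105, 105, 105, 106, 104, 105, 106, 92, 56, 40, 41, 43, 43]]
```

```bash
python3 -m jog '[[[0,0,0,0],[0,0,0,0],[0,0,0,0]]]'; python3 -c "
from cell import hand_in
print(hand_in())"
```

```text
time: 19.23
ee_pos: [562.7, 417.0, 209.8]
orientation: [-0.467, -3.106, 0.001]
ft_force: [0.3, -0.0, 0.9]
gripper_width: -0.1
grip_force: 0.0
the job is handed in; nothing more can be done
None
```

I handed the job in at 19.2 s with no verdict returned: the larger plate is in the case with its tab up and parallel to the hinge, and the cover stands at about 1.0 rad, within about 0.04 rad of the gauge arm by the camera images.

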